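Square the filter frame and hold the recessed zero button

ROBOT

A 6-joint arm with a two-finger parallel gripper is mounted at the origin on the work surface. World frame = base frame: x ahead of the robot, y to its left, z up, the work surface at z = 0. Lengths are in m, angles in degrees, forces in N, time in s.
With the tool pointing down it reaches from about 0.4 to 0.825 m from the base axis. Payload 7 kg.
Tool frame: the origin (TCP) lies at the very end of the fingers, on their centre line; the grasp point (between the pads) lies 19 mm behind it (ctrl.grip_depth is the distance from the TCP to the grasp point, in m); z points along the fingers, y is the line along which they close (so a half turn about z gives the same grasp; the last joint's range is limited). The gripper opens to 88 mm and grips with 3 to 60 N. Pads are 19 mm wide; open, the fingers measure 130 mm over their backs; the gripper's body (78 mm by 193 mm) begins 47 mm behind the grasp point.
Start: joints at [85.033, 20.546, 0.682, 0, -70.136, -16.507], TCP at [0.247, 0.628, 0.227] pointing down, gripper open.
Joint ranges: [-176.03, 176.03], [-82.01, 121.73], [-58.28, 71.71], [-173.87, 95.51], [-174.79, -0.11], [-173.66, 173.66]. Speed limits (degrees/s): [136.94, 136.94, 172.46, 180, 180, 180].

INTERFACE

Orientations are given as [roll, pitch, yaw] about the fixed x, y, z axes, in that order (R = Rz(yaw) Ry(pitch) Rx(roll)).
In Python, from plant import get_obs, eyes, ctrl, spotter gives the robot as it stands.
- The arm moves only by the shell command python3 -m crank 'ROWS'. ROWS is JSON, one flat list of numbers, 7 for each row, row after row: the turn, a rotation vector about the tool's x, y, z in rad, then the shift along the tool's x, y, z in mm, then the opening, from 0 (shut) to 1 (fully open). A call has 1 to 5 rows; each row shifts and turns the commanded pose from where the row before left it, along the tool's axes as they then stand; what a row does not reach is not made up. A row lasts 1/8 s, in which the tool goes at most 62.5 mm and 10.7 degrees, less where a joint would pass 70% of its speed; a pose out of reach is approached as far as the arm can. A call is refused whole if a number of a shift passes 62.5 or a number of a turn 0.188, either way. A call with a gripper value outside its range is refused whole. The fingers move at their own pace and stop on an object; the grip force is fixed at half the most. Time passes only in rows, so rows that do not move let the fingers close. It gives the time, the measured TCP pose, the force, the opening and the grip force at its end, in the units of the state.
- get_obs(): the state, without advancing time (a new reading comes with each control period).
- eyes.snapshot(name): name is "scene" or "top"; returns the picture (400x640x3 uint8, blue, green, red); there is no depth.
- eyes.camera_model(name): a dict with "fx", "fy", "cx", "cy" (pixels), "D" ([k1, k2, p1, p2, k3] as OpenCV has them; the pictures are not rectified), "extrinsics" (4x4, takes a point from camera to world coordinates). Camera axes: x right, y down, z forward; pixel columns grow to the right and rows downward; lengths in m; the calibration is good to about 2 mm. A picture is of the moment at which its call begins. camera_model takes no time and is no camera call.
- ctrl.close_job(): hands the job in; it is judged then, once.
Trained networks look in the newest picture that a camera, given by its name, has taken for a name from the list of things; names that differ only in an ending like _2 or _b are one class to them, and where a whole thing is asked for, a point or a joint stands for the part that bears it (a point fixed in the world has none). Each returns a list of dicts, best first, with "p" (0 to 1); they miss things now and then, are a little off and sometimes report something else, mostly with a low value. They report only what shows in the picture. A call takes as long as a camera call. They do not tell look-alikes from the thing itself.
- spotter.outline_of(camera, target): "region" (400x640 bool, what is visible of it) and "rect" ([left, top, width, height] in pixels, round what is visible of it).
- spotter.place_of(camera, target): "location" ([column, row] in pixels: a listed point, or the origin of a listed thing).
The state is a dict: "clock": time; "joint_pos": joint angles; "qvel": joint speeds; "tau": joint torques, N m; "tool_pos": TCP position; "orientation": TCP orientation; "force": force on the tool from outside, world axes, zero at the start; "moment": the same for the moment, N m; "opening": finger opening in m; "gripper_force": force on a finger pad.
Only numpy, scipy, OpenCV 4.12 (cv2) and the standard library are available. Lean on these libraries where they do the work, as an engineer would, in place of code of your own. Each camera call takes 0.05 s, during which the arm holds its last target. There are 200 camera calls.

TASK

First push the filter frame on the stage square and flush into the corner of the two fence bars, keeping its long side against the longer bar. Then take the stylus out of its holder, reach it through the round aperture in the top of the meter and press the recessed button fully down; finish while the gripper is still holding the stylus and keeping the button down, with the frame still flush in its corner. Leave the jar, the small case and the screwdriver where they are.

Things in the scene. Friction and masses are not known exactly. Their poses are not given: they have to be found in the camera images.
- stage: fixed aluminium plate 170 (x) by 200 (y) by 10 mm; origin under its centre. Two steel fence bars, 20 mm thick, tops 22 mm above the bench: the longer along the whole +x edge (inner face x = +65 mm), the shorter along the +y edge (inner face y = +80 mm, from x = -85 to +65 mm). -x and -y sides open. At yaw 0 the longer bar is away from the robot, the shorter on the robot's left
- stage_corner (a point): the inside corner where the two fence faces meet, at the level of the plate's top (10 mm above the bench), in the stage at x = +65, y = +80 mm; axes as the stage's. The flush frame lies on the -x, -y side of it
- frame: loose black plastic frame with a clear pane, flat on the stage: 80 (x) by 110 (y) by 14 mm high, about 0.25 kg; origin under its centre. Starts 20 to 50 mm short of flush in x and y, turned up to 0.3 rad, its long side (y) roughly along the longer bar. Flush, its centre is at x = -40, y = -55 mm from the stage corner, axes parallel to the stage's
- meter: fixed meter box, 130 by 130 mm and 60 mm high, grey, a dark flat display on its top towards its +x side; origin at the centre of its underside, z up
- aperture (a point): centre of the mouth of the round aperture, 20 mm in diameter, in the flat top of the meter (60 mm above the bench), 25 mm towards -x from the meter's centre; a straight upright hole
- zero_button_top (a point): centre of the flat round top of the white button (16 mm in diameter) on the axis of the aperture; at rest it lies 20 mm below the aperture's mouth; it moves with the button
- zero_button (a joint): travel of the button in m: 0 released, 0.006 fully down, growing as it is pressed straight down; spring return, about 1.5 N to start moving and 5 N when fully down
- holder: fixed holder block, 60 by 60 mm on a 75 mm square foot, 60 mm high, with an upright hole of 11 mm diameter in the centre of its top in which the stylus stands; origin at the centre of its underside
- stylus: loose stylus upright in the holder, tip down, 115 mm long, about 0.07 kg: steel rod of 8 mm diameter for the lowest 45 mm, then a black round handle of 16 mm diameter, 70 mm long, whose shoulder rests on the holder's top (handle 60 to 130 mm above the bench). Origin at the tip, z towards the handle
- stylus_tip (a point): the centre of the stylus's flat lower end, 15 mm above the bench at the start
- stylus_grip (a point): point on the stylus's axis 85 mm above the tip, a little above the middle of the handle, 100 mm above the bench at the start: where to grip from above
- jar: bystander: white closed jar, 60 mm in diameter, 90 mm high; origin at the centre of its underside
- case: bystander: low closed plastic case, 60 by 90 by 30 mm; origin at the centre of its underside
- screwdriver: bystander: screwdriver lying on the bench, black handle
Things that resemble listed ones, but are neither listed nor needed, are in the scene too. Of the things shaped like the frame, the black one is meant. What is shaped like the meter but purple is not meant.

How it is judged:
By the outcome, as a careful person would: the job done as asked, in the order asked, and still so for the second after the job is handed in, while the arm keeps its last pose, push and grip.
It also fails if it takes over 72 s, if anything falls off the work surface, if the arm or the gripper's body presses on something with over 40 N, if the wrist force passes 120 N, or if a joint passes its speed limit or range.

## Working session

There is one attempt and no reset: what is moved stays moved. The work goes in short steps, Python scripts to look and compute and a shell command to move; the robot and the scene stay as the last step left them, time stands still between calls to the robot, and variables do not carry over. Pictures are saved under pics/ and viewed, at most 10 in all, crops included, and the job is handed in when it is done.

```bash
mkdir -p pics; cat > h.py <<'E'
import numpy as np, cv2
from plant import get_obs, eyes, ctrl, spotter
def ray(cam,uv):
    m=eyes.camera_model(cam);K=np.array([[m['fx'],0,m['cx']],[0,m['fy'],m['cy']],[0,0,1]])
    p=cv2.undistortPoints(np.array(uv,float).reshape(-1,1,2),K,np.array(m['D'])).reshape(-1,2)
    T=np.array(m['extrinsics']);d=np.c_[p,np.ones(len(p))]@T[:3,:3].T
    return T[:3,3],d
def at(cam,uv,z):
    o,d=ray(cam,uv);return o+d*((z-o[2])/d[:,2])[:,None]
def proj(cam,P):
    m=eyes.camera_model(cam);K=np.array([[m['fx'],0,m['cx']],[0,m['fy'],m['cy']],[0,0,1]])
    Ti=np.linalg.inv(np.array(m['extrinsics']));rv=cv2.Rodrigues(Ti[:3,:3])[0]
    return cv2.projectPoints(np.array(P,float).reshape(-1,1,3),rv,Ti[:3,3],K,np.array(m['D']))[0].reshape(-1,2)
E
python3 - <<'E'
from h import *
for c in('scene','top'):
    cv2.imwrite(f'pics/{c}0.png',eyes.snapshot(c)); print(c,np.round(eyes.camera_model(c)['extrinsics'],3).tolist())
for t,z in [('stage',0),('stage_corner',.01),('frame',.01),('meter',0),('aperture',.06),('zero_button_top',.04),('holder',0),('stylus_grip',.1),('stylus_tip',.015),('jar',0),('case',0),('screwdriver',0.01)]:
  for c in('scene','top'):
    for r in spotter.place_of(c,t)[:3]:
        print(t,c,round(r['p'],2),np.round(r['location']),np.round(at(c,[r['location']],z)[0,:2],3))
print(get_obs())
E
```

```text
scene [[0.386, 0.54, -0.748, 1.379], [0.922, -0.22, 0.318, -0.38], [0.007, -0.813, -0.582, 0.747], [0.0, 0.0, 0.0, 1.0]]
top [[0.023, -0.998, 0.052, 0.467], [-1.0, -0.022, 0.011, -0.039], [-0.01, -0.052, -0.999, 1.057], [0.0, 0.0, 0.0, 1.0]]
stage top 0.67 [221. 210.] [0.511 0.218]
stage_corner scene 0.91 [436. 202.] [0.553 0.305]
stage_corner top 0.77 [182. 187.] [0.562 0.309]
frame scene 0.97 [371. 164.] [0.307 0.23 ]
frame scene 0.75 [392. 198.] [0.492 0.2  ]
frame top 0.91 [230. 213.] [0.505 0.194]
frame top 0.79 [213. 300.] [0.304 0.227]
frame top 0.53 [223. 210.] [0.512 0.211]
meter scene 0.77 [200. 201.] [ 0.288 -0.299]
meter scene 0.61 [454. 254.] [0.745 0.231]
meter scene 0.58 [201. 256.] [ 0.517 -0.338]
meter top 0.82 [459. 215.] [ 0.513 -0.336]
meter top 0.77 [445. 309.] [ 0.295 -0.306]
aperture scene 0.78 [197. 229.] [ 0.49  -0.333]
aperture scene 0.78 [196. 180.] [ 0.273 -0.299]
aperture scene 0.67 [392. 200.] [0.561 0.155]
aperture top 0.89 [449. 324.] [ 0.272 -0.299]
aperture top 0.81 [468. 224.] [ 0.49 -0.34]
zero_button_top top 0.55 [443. 320.] [ 0.276 -0.292]
zero_b
[... 748 characters left out ...]
[459. 212.] [ 0.519 -0.333]
{'clock': 1.3, 'joint_pos': array([ 8.50325284e+01,  2.05477383e+01,  6.83188362e-01, -6.72584995e-04,
       -7.01355443e+01, -1.65069044e+01]), 'qvel': array([-0.00812681, -0.06428283, -0.03956988,  0.0618099 , -0.04183126,
        0.06130249]), 'tau': array([ 6.49186422e-04, -5.82392764e+01,  2.93293852e+01,  7.00236887e+00,
        1.24903934e-02, -3.33015373e-05]), 'tool_pos': array([0.24711382, 0.62812955, 0.22655292]), 'orientation': array([ 1.79999730e+02,  5.79717673e-04, -2.14746045e+01]), 'force': array([ 0.74845084,  0.88592625, -0.19024977]), 'moment': array([-0.03937715,  0.01909706,  0.01138319]), 'gripper_force': 0.0, 'opening': 0.0873703691419584}
```

View pics/top0.png

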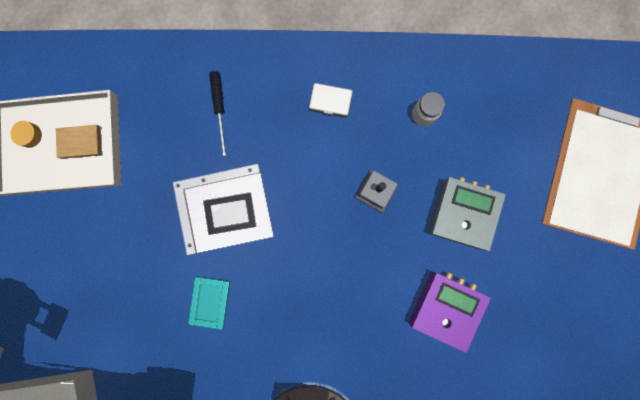

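View pics/scene0.png

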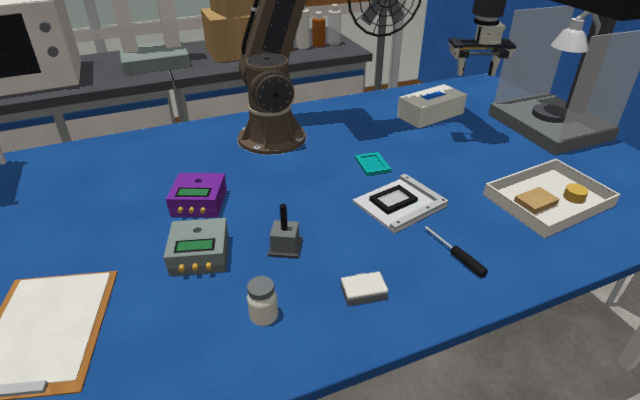

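The top view shows the stage at about (222,210) with the black frame at (230,213), and the bars along its top and left edges. The stylus is at (380,187) and the grey meter's aperture is at (466,225). The scene view agrees. Next I'll measure the yaws and outlines.

```bash
python3 - <<'E'
from h import *
im=cv2.imread('pics/top0.png')
def fit(mask,z,n):
    cs=max(cv2.findContours(mask.astype(np.uint8),cv2.RETR_EXTERNAL,cv2.CHAIN_APPROX_NONE)[0],key=cv2.contourArea)
    w=at('top',cs.reshape(-1,2),z)[:,:2]
    r=cv2.minAreaRect((w*1000).astype(np.float32)); print(n,np.round(r[0],1),np.round(r[1],1),round(r[2],1)); print(np.round(cv2.boxPoints(r)).tolist())
g=im.max(2)
roi=np.zeros(g.shape,bool);roi[170:250,178:270]=1
fit((im[...,2]<70)&(im[...,0]<75)&roi&(cv2.dilate(np.zeros_like(g),None)==0),.024,'frame')
fit((im[...,2]>90)&(np.ptp(im.astype(int),axis=2)<40)&(np.indices(g.shape)[1]<290)&(np.indices(g.shape)[1]>165)&(np.indices(g.shape)[0]>155)&(np.indices(g.shape)[0]<260),.015,'stage')
for t,z in(('meter',.06),('frame',.024),('stage',.01)):
  for r in spotter.outline_of('top',t)[:2]: print(r['p'],r['rect']);fit(r['region'],z,t)
cv2.imwrite('pics/c1.png',np.hstack([cv2.resize(im[160:260,170:280],None,fx=4,fy=4,interpolation=cv2.INTER_CUBIC),cv2.resize(im[170:270,425:515],None,fx=4,fy=4,interpolation=cv2.INTER_CUBIC)]))
E
```

```text
frame [503.2 193.4] [ 74.1 105.7] 11.0
[[457.0, 238.0], [477.0, 134.0], [550.0, 149.0], [529.0, 252.0]]
stage [513.1 211.1] [172.2 204.6] 13.4
[[406.0, 291.0], [453.0, 92.0], [621.0, 132.0], [573.0, 331.0]]
0.98 [427.5, 173.9, 76.8, 78.6]
meter [ 516.7 -336.7] [142.1 142.3] 74.5
[[429.0, -386.0], [566.0, -424.0], [604.0, -287.0], [467.0, -249.0]]
0.64 [405.0, 271.9, 84.8, 81.6]
meter [ 303.4 -300.1] [148.6 142.9] 65.3
[[207.0, -338.0], [337.0, -397.0], [399.0, -262.0], [270.0, -203.0]]
0.9 [201.8, 190.9, 53.7, 43.4]
frame [504.  192.1] [ 81.  113.9] 10.9
[[454.0, 240.0], [475.0, 129.0], [555.0, 144.0], [533.0, 256.0]]
0.61 [191.5, 275.0, 43.7, 54.7]
frame [301.2 233.2] [ 82.8 112.1] 83.2
[[241.0, 199.0], [352.0, 185.0], [362.0, 268.0], [251.0, 281.0]]
0.96 [171.0, 163.0, 103.4, 90.5]
stage [513.7 211.9] [174.  207.7] 13.1
[[406.0, 293.0], [452.0, 91.0], [622.0, 130.0], [575.0, 333.0]]
```

View pics/c1.png

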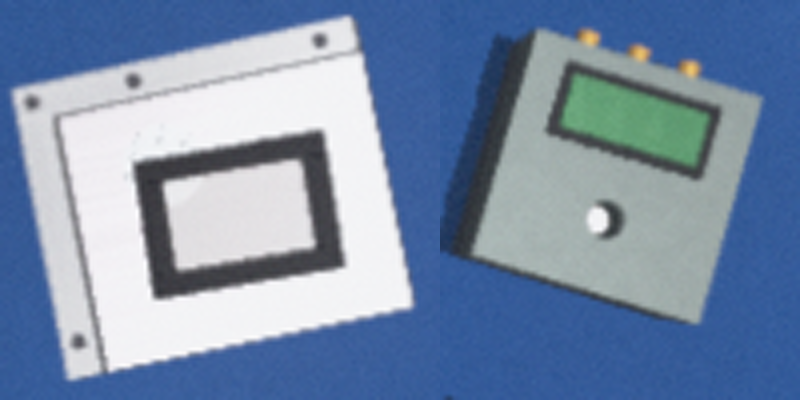

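Stage yaw is about 13.3°, with its corner near (0.558, 0.305). The frame sits at about (0.503, 0.193) with a yaw of about 11°. I'll turn the tool to line up with the stage.

```bash
python3 -m crank '[0,0,-0.152,0,0,0,0.5, 0,0,-0.152,0,0,0,0.5, 0,0,-0.152,0,0,0,0.5, 0,0,-0.152,0,0,0,0.5, 0,0,0,9,58,0,0.5]'; python3 -m crank '[0,0,0,9,58,0,0.5,0,0,0,9,58,0,0.5,0,0,0,9,58,0,0.5,0,0,0,9,58,0,0.5,0,0,0,9,58,0,0.5]'; python3 -m crank '[0,0,0,9,58,0,0.5,0,0,0,9,58,0,0.5,0,0,0,3,18,0,0.5,0,0,0,0,0,0,0.5]'
```

```text
clock: 2.08
tool_pos: [0.2686, 0.5753, 0.2252]
orientation: [179.9, 0.0, 13.6]
force: [1.2, -0.5, 0.4]
opening: 0.0455
gripper_force: 0.0
clock: 2.7
tool_pos: [0.3805, 0.3003, 0.2269]
orientation: [-180.0, -0.0, 13.4]
force: [0.6, 0.8, 0.2]
opening: 0.0439
gripper_force: 0.0
clock: 3.2
tool_pos: [0.4318, 0.1753, 0.2268]
orientation: [-180.0, -0.0, 13.2]
force: [-0.5, 0.4, -0.8]
opening: 0.0439
gripper_force: 0.0
```

```bash
python3 -m crank '[0,0,0,0,0,55,0.5,0,0,0,0,0,55,0.5,0,0,0,0,0,55,0.5,0,0,0,0,0,35,0.5,0,0,0,0,0,11,0.5]';python3 -m crank '[0,0,0,6,0,0,0.5,0,0,0,6,0,0,0.5,0,0,0,6,0,0,0.5,0,0,0,6,0,0,0.5]';python3 - <<'E'
from h import *
im=eyes.snapshot('top');im2=eyes.snapshot('scene')
cv2.imwrite('pics/d.png',np.hstack([cv2.resize(im[160:260,170:280],None,fx=3.5,fy=3.5),cv2.resize(im2[160:260,340:460],None,fx=3.5,fy=3.5)]))
E
```

```text
clock: 3.82
tool_pos: [0.4304, 0.1764, 0.0138]
orientation: [179.9, 0.2, 13.4]
force: [-0.5, -0.1, 1.7]
opening: 0.0436
gripper_force: 0.0
clock: 4.32
tool_pos: [0.4556, 0.1823, 0.0164]
orientation: [-180.0, -0.1, 13.3]
force: [-0.3, -0.7, 0.8]
opening: 0.0439
gripper_force: 0.7
```

View pics/d.png

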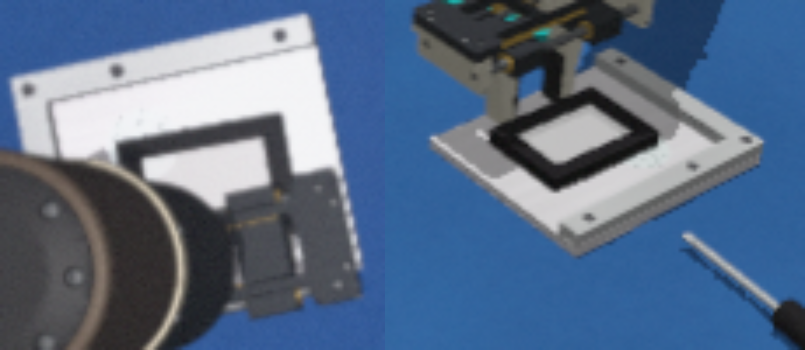

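The fingers stand just behind the frame's -x side, roughly centred. I'll push towards the long bar.

```bash
python3 -m crank '[0,0,0,5,0,0,0.5,0,0,0,5,0,0,0.5,0,0,0,5,0,0,0.5,0,0,0,5,0,0,0.5,0,0,0,5,0,0,0.5]';python3 -m crank '[0,0,0,3,0,0,0.5,0,0,0,2,0,0,0.5,0,0,0,2,0,0,0.5,0,0,0,0,0,0,0.5]';python3 -m crank '[0,0,0,2,0,0,0.5,0,0,0,1,0,0,0.5]'
```

```text
clock: 5.05
tool_pos: [0.4794, 0.1879, 0.0155]
orientation: [180.0, 0.0, 13.4]
force: [-2.5, 0.9, 1.1]
opening: 0.0438
gripper_force: 0.9
clock: 5.55
tool_pos: [0.4863, 0.1896, 0.0156]
orientation: [-180.0, -0.0, 13.4]
force: [0.1, -1.3, -0.9]
opening: 0.0441
gripper_force: 0.0
clock: 5.8
tool_pos: [0.4889, 0.1902, 0.0156]
orientation: [180.0, 0.0, 13.4]
force: [-2.6, -0.4, 1.0]
opening: 0.0439
gripper_force: 0.9
```

```bash
for i in 1 2; do python3 -m crank '[0,0,0,1,0,0,0.5,0,0,0,1,0,0,0.5]' | grep -E "tool_pos|force:"; done
```

```text
tool_pos: [0.4908, 0.1906, 0.0156]
force: [-1.2, 0.0, -0.1]
gripper_force: 0.9
tool_pos: [0.4925, 0.1909, 0.0155]
force: [-5.7, 0.4, 2.8]
gripper_force: 2.4
```

```bash
python3 -m crank '[0,0,0,1,0,0,0.5,0,0,0,0,0,0,0.5]' | grep -E "tool_pos|force:|orie"
```

```text
tool_pos: [0.4926, 0.1908, 0.0153]
orientation: [180.0, 0.1, 13.3]
force: [-6.8, 0.4, 4.0]
gripper_force: 3.2
```

```bash
python3 -m crank '[0,0,0,1,0,0,0.5,0,0,0,1,0,0,0.5,0,0,0,0,0,0,0.5]' | grep -E "tool_pos|force:|orie"
```

```text
tool_pos: [0.4927, 0.1905, 0.015]
orientation: [179.9, 0.3, 13.3]
force: [-14.5, 1.9, 9.1]
gripper_force: 6.6
```

```bash
python3 -m crank '[0,0,0,-10,0,0,0.5,0,0,0,-15,0,0,0.3,0,0,0,0,0,-40,0,0,0,0,0,48,0,0,0,0,0,0,48,0,0]'; python3 -m crank '[0,0,0,37,0,0,0,0,0,0,38,0,0,0,0,0,0,0,0,40,0,0,0,0,0,-8,0,0,0,0,0,0,0,0,0]'
python3 - <<'E'
from h import *
im=eyes.snapshot('top');im2=eyes.snapshot('scene')
cv2.imwrite('pics/e.png',np.hstack([cv2.resize(im[160:260,170:280],None,fx=3.5,fy=3.5),cv2.resize(im2[160:260,340:460],None,fx=3.5,fy=3.5)]))
E
```

```text
clock: 7.55
tool_pos: [0.4937, 0.0923, 0.0564]
orientation: [-180.0, -0.1, 13.5]
force: [0.5, 0.5, -1.6]
opening: 0.0094
gripper_force: 0.0
clock: 8.18
tool_pos: [0.5645, 0.1183, 0.0164]
orientation: [180.0, -0.0, 13.4]
force: [-0.3, -0.8, 1.1]
opening: 0.0003
gripper_force: 0.0
```

View pics/e.png

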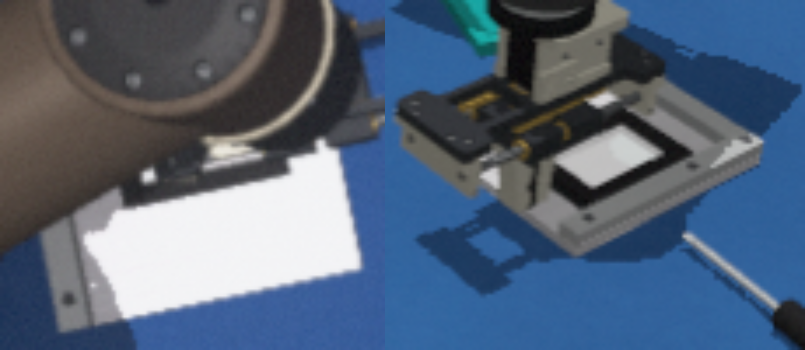

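The frame lies along the long bar, and the closed fingers stand at its -y side. Next is the push in +y.

```bash
python3 -m crank '[0,0,0,-2,-7,0,0,0,0,0,0,-6,0,0,0,0,0,0,-5,0,0,0,0,0,0,-5,0,0,0,0,0,0,-5,0,0]';python3 -m crank '[0,0,0,0,-5,0,0,0,0,0,0,-5,0,0,0,0,0,0,-5,0,0,0,0,0,0,-3,0,0]'; for i in 1 2;do python3 -m crank '[0,0,0,0,-1,0,0,0,0,0,0,-1,0,0]' | grep -E "tool_pos|force:|orie";done
```

```text
clock: 8.9
tool_pos: [0.5562, 0.1446, 0.0156]
orientation: [180.0, 0.0, 13.4]
force: [0.5, -1.3, 1.1]
opening: 0.0004
gripper_force: 0.9
clock: 9.4
tool_pos: [0.552, 0.1623, 0.0155]
orientation: [-180.0, 0.0, 13.4]
force: [1.1, -2.2, 1.9]
opening: 0.0003
gripper_force: 0.9
tool_pos: [0.5516, 0.1639, 0.0155]
orientation: [180.0, 0.0, 13.4]
force: [0.5, -1.7, 1.2]
gripper_force: 0.9
tool_pos: [0.5511, 0.1659, 0.0155]
orientation: [-180.0, 0.0, 13.4]
force: [0.8, -1.7, 1.7]
gripper_force: 0.8
```

```bash
for i in 1 2;do python3 -m crank '[0,0,0,0,-1,0,0,0,0,0,0,-1,0,0]' | grep -E "tool_pos|force:|orie";done
```

```text
tool_pos: [0.5507, 0.1679, 0.0155]
orientation: [-180.0, 0.0, 13.4]
force: [0.8, -2.1, 1.0]
gripper_force: 0.8
tool_pos: [0.5502, 0.1699, 0.0156]
orientation: [-180.0, -0.0, 13.4]
force: [0.6, -1.7, 0.7]
gripper_force: 0.7
```

```bash
python3 -m crank '[0,0,0,0,-1,0,0,0,0,0,0,-1,0,0]' | grep -E "tool_pos|force:|orie"
```

```text
tool_pos: [0.5497, 0.1718, 0.0155]
orientation: [180.0, 0.0, 13.4]
force: [0.6, -0.9, 1.5]
gripper_force: 0.7
```

```bash
python3 -m crank '[0,0,0,0,-1,0,0,0,0,0,0,-1,0,0]' | grep -E "tool_pos|force:|orie"
```

```text
tool_pos: [0.5495, 0.1726, 0.0156]
orientation: [179.9, 0.0, 13.4]
force: [5.7, -10.9, 0.7]
gripper_force: 5.9
```

```bash
python3 -m crank '[0,0,0,0,-1,0,0,0,0,0,0,0,0,0]' | grep -E "tool_pos|force:|orie"; python3 -m crank '[0,0,0,0,10,0,0,0,0,0,0,20,0,0,0,0,0,0,0,-50,0.3,0,0,0,-50,0,0,0.5,0,0,0,-50,-41,0,0.5]'
```

```text
tool_pos: [0.5494, 0.1726, 0.0156]
orientation: [179.9, 0.1, 13.4]
force: [6.4, -12.0, 1.3]
gripper_force: 6.6
clock: 11.78
tool_pos: [0.4506, 0.1596, 0.0657]
orientation: [-180.0, -0.0, 13.1]
force: [1.0, 2.5, 0.7]
opening: 0.0247
gripper_force: 0.0
```

```bash
python3 -m crank '[0,0,0,0,-40,0,0.5,0,0,0,0,-25,0,0.5,0,0,0,0,0,50,0.5,0,0,0,25,0,0,0.5,0,0,0,15,0,0,0.5]';python3 -m crank '[0,0,0,4,0,0,0.5,0,0,0,3,0,0,0.5,0,0,0,1,0,0,0.5]'
```

```text
clock: 12.4
tool_pos: [0.4761, 0.2337, 0.0153]
orientation: [180.0, 0.0, 13.4]
force: [0.2, 0.9, 1.2]
opening: 0.0438
gripper_force: 0.0
clock: 12.78
tool_pos: [0.482, 0.2349, 0.0158]
orientation: [180.0, 0.1, 13.3]
force: [-5.1, -0.5, 3.9]
opening: 0.0441
gripper_force: 2.5
```

```bash
python3 -m crank '[0,0,0,1,0,0,0.5,0,0,0,1,0,0,0.5,0,0,0,0,0,0,0.5]'|grep -E "tool_pos|force"; python3 -m crank '[0,0,0,-10,0,0,0.5,0,0,0,-20,0,0,0.5,0,0,0,0,0,-60,0.5,0,0,0,0,0,-60,0.5,0,0,0,0,60,0,0.5]'; python3 -m crank '[0,0,0,0,60,0,0.5,0,0,0,0,60,0,0.5,0,0,0,0,60,0,0.5]'
python3 - <<'E'
from h import *
im=eyes.snapshot('top');im2=eyes.snapshot('scene')
cv2.imwrite('pics/f.png',np.hstack([cv2.resize(im[160:260,170:270],None,fx=4,fy=4,interpolation=2),cv2.resize(im2[165:265,350:450],None,fx=4,fy=4,interpolation=2)]))
def tri(t):
    for c in('scene','top'):
        print(t,c,[(round(r['p'],2),np.round(r['location'],1).tolist()) for r in spotter.place_of(c,t)[:3]])
for t in('stylus_grip','stylus','holder','aperture','frame','stage_corner'):tri(t)
E
```

```text
tool_pos: [0.4822, 0.2348, 0.0155]
force: [-11.2, 0.1, 7.1]
gripper_force: 5.3
clock: 13.78
tool_pos: [0.4726, 0.1748, 0.141]
orientation: [-179.7, -0.6, 13.7]
force: [0.5, -1.2, -1.8]
opening: 0.0443
gripper_force: 0.0
clock: 14.15
tool_pos: [0.5113, -0.0059, 0.1361]
orientation: [-180.0, -0.1, 13.4]
force: [2.1, 0.1, 0.0]
opening: 0.044
gripper_force: 0.0
stylus_grip scene [(0.5, [283.2, 216.7])]
stylus_grip top [(0.51, [380.1, 189.4])]
stylus scene []
stylus top [(0.66, [379.1, 190.2])]
holder scene [(0.83, [284.2, 249.3])]
holder top [(0.92, [377.5, 191.7]), (0.75, [422.9, 114.1])]
aperture scene [(0.93, [194.4, 181.4]), (0.57, [194.8, 228.0]), (0.26, [282.9, 214.4])]
aperture top [(0.82, [466.7, 226.2]), (0.56, [444.0, 324.5])]
frame scene [(0.74, [369.3, 165.6]), (0.69, [411.7, 201.8])]
frame top [(0.77, [214.4, 299.1]), (0.53, [209.6, 199.7])]
stage_corner scene [(0.83, [435.4, 201.9]), (0.3, [200.8, 251.8])]
stage_corner top [(0.64, [180.8, 189.6])]
```

View pics/f.png

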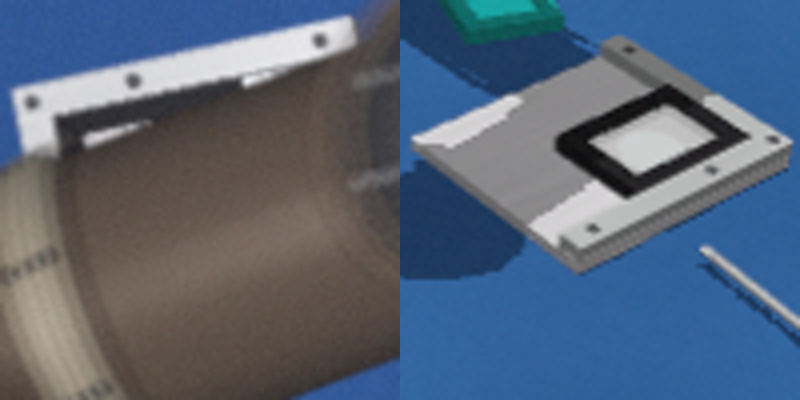

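The frame sits in the corner in both views (bar corner at (57,117) in the crop). Next I'll locate the stylus axis and the aperture more exactly from the first pictures.

```bash
python3 - <<'E'
from h import *
from scipy.optimize import least_squares
t=cv2.imread('pics/top0.png');s=cv2.imread('pics/scene0.png')
def dark(im,x0,x1,y0,y1,th=45):
    m=np.zeros(im.shape[:2],bool);m[y0:y1,x0:x1]=im[y0:y1,x0:x1].max(2)<th;return m
ms=dark(s,274,294,200,224);mt=dark(t,366,392,176,200)
for n,m in(('s',ms),('t',mt)):
    v,u=np.nonzero(m);print(n,len(u),u.min(),u.max(),v.min(),v.max(),u.mean(),v.mean())
v,u=np.nonzero(ms);cs=u[(v>208)&(v<220)].mean()
v,u=np.nonzero(mt);ct=np.array([u.mean(),v.mean()])
def res(p):
    a=proj('scene',[[*p,z] for z in(.09,.11,.12)]);b=proj('top',[[*p,z] for z in np.linspace(.065,.13,9)]).mean(0)
    sv=[u_ for u_ in (a[:,0]-cs)]
    return np.r_[np.mean(sv),b-ct]
r=least_squares(res,[.563,-.14]);print('stylus',r.x,r.fun)
# white button/hole: hole = non-grey pixels around aperture
c=t[205:245,445:490].astype(int);g=c.max(2)
hole=((g>190)|(g<80)); l,nn,st,ce=cv2.connectedComponentsWithStats(hole.astype(np.uint8));
for i in range(1,l): print(st[i],ce[i]+[445,205],at('top',[ce[i]+[445,205]],.06)[0,:2])
print(proj('scene',[.563,-.14,.13]),proj('top',[.563,-.14,.13]),proj('scene',[.49,-.337,.06]),proj('top',[.49,-.337,.06]))
E
```

```text
s 107 280 286 204 223 283.10280373831773 214.02803738317758
t 13 376 380 187 190 377.9230769230769 188.69230769230768
stylus [ 0.55929956 -0.13710045] [0.33148772 0.2823988  0.09995245]
[16  0 29  9 37] [476.32432432 209.10810811] [ 0.52310864 -0.35748517]
[16 16  9  8 45] [465.06666667 224.42222222] [ 0.48897765 -0.33281503]
[[282.27776883 204.20061249]] [[381.29084811 185.54899823]] [[195.31834609 229.60466947]] [[466.9655282  223.99579972]]
```

```bash
python3 -m crank '[0,0,0,0,0,-40,0.9,0,0,0,7,47,0,0.9,0,0,0,7,47,0,0.9,0,0,0,6,47,0,0.9,0,0,0,0,0,0,0.9]'; python3 - <<'E'
from h import *
im=eyes.snapshot('top');im2=eyes.snapshot('scene')
print(get_obs()['tool_pos'])
cv2.imwrite('pics/g.png',np.hstack([cv2.resize(im[130:240,150:290],None,fx=3,fy=3,interpolation=2),cv2.resize(im2[170:280,240:340],None,fx=3,fy=3,interpolation=2)]))
E
```

```text
clock: 15.48
tool_pos: [0.5637, -0.1392, 0.1749]
orientation: [180.0, 0.1, 13.2]
force: [-0.4, 1.5, 0.0]
opening: 0.0785
gripper_force: 0.0
[ 0.56290789 -0.13717752  0.17509775]
```

View pics/g.png

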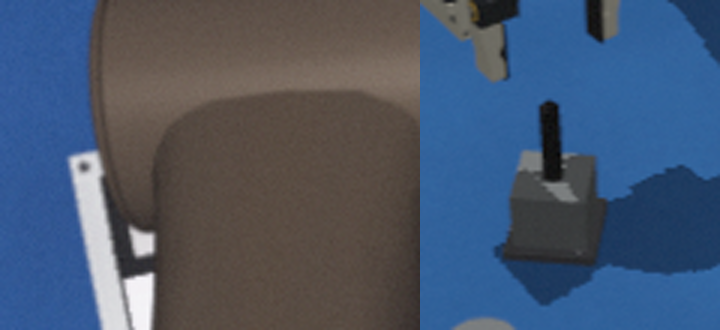

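The stylus at crop (550,140) lies between the open fingertips. I'll go down and grip it.

```bash
python3 -m crank '[0,0,0,0,0,40,0.9,0,0,0,0,0,40,0.9,0,0,0,0,0,14,0.9,0,0,0,0,0,0,0.9,0,0,0,0,0,0,0]';python3 -m crank '[0,0,0,0,0,0,0,0,0,0,0,0,0,0,0,0,0,0,0,0,0,0,0,0,0,0,0,0]'
```

```text
clock: 16.2
tool_pos: [0.5643, -0.1366, 0.0832]
orientation: [180.0, -0.1, 13.4]
force: [-0.0, 0.0, 0.9]
opening: 0.0737
gripper_force: 0.0
clock: 16.7
tool_pos: [0.5631, -0.137, 0.0817]
orientation: [180.0, -0.0, 13.4]
force: [-0.2, -0.1, -0.1]
opening: 0.0342
gripper_force: 0.0
```

```bash
python3 -m crank '[0,0,0,0,0,0,0,0,0,0,0,0,0,0,0,0,0,0,0,0,0,0,0,0,0,0,0,0]'
```

```text
clock: 17.2
tool_pos: [0.5635, -0.1383, 0.0815]
orientation: [179.9, 0.0, 13.4]
force: [3.1, -8.3, -2.7]
opening: 0.0155
gripper_force: 29.7
```

```bash
python3 -m crank '[0,0,0,0,1.5,0,0,0,0,0,0,0,0,0]'|grep -E "force|tool_pos"; python3 -m crank '[0,0,0,0,0,-15,0,0,0,0,0,0,-20,0,0,0,0,0,0,-25,0,0,0,0,0,0,-20,0,0,0,0,0,0,0,0]'
```

```text
tool_pos: [0.5635, -0.1388, 0.0815]
force: [1.4, -3.2, -1.5]
gripper_force: 29.8
clock: 18.08
tool_pos: [0.5644, -0.138, 0.1632]
orientation: [180.0, -0.2, 13.4]
force: [0.1, -0.4, -1.9]
opening: 0.0155
gripper_force: 29.9
```

```bash
python3 -m crank '[0,0,0,-23.6,35,-4,0,0,0,0,-23.6,35,-4,0,0,0,0,-23.6,35,-4,0,0,0,0,-23.6,35,0,0,0,0,0,-23.6,34,0,0]';python3 -m crank '[0,0,0,0,0,0,0,0,0,0,0,0,0,0]'; python3 - <<'E'
from h import *
im=eyes.snapshot('top');im2=eyes.snapshot('scene')
cv2.imwrite('pics/i.png',np.hstack([cv2.resize(im[155:260,170:275],None,fx=4,fy=4,interpolation=2),cv2.resize(im2[165:265,150:245],None,fx=4,fy=4.2,interpolation=2)]))
o=get_obs()['tool_pos'];tip=o+[0,0,-.066]
print(o,proj('scene',tip),proj('scene',[.49,-.335,.06]))
for c in('scene','top'):print([(round(r['p'],2),r['location']) for r in spotter.place_of(c,'stylus_tip')[:2]])
E
```

```text
clock: 18.7
tool_pos: [0.4879, -0.3356, 0.1725]
orientation: [-179.9, 0.1, 13.4]
force: [-0.1, -0.8, -0.5]
opening: 0.0154
gripper_force: 29.9
clock: 18.95
tool_pos: [0.4885, -0.3346, 0.1726]
orientation: [-179.9, 0.1, 13.3]
force: [-0.1, 0.9, -1.7]
opening: 0.0157
gripper_force: 29.9
[ 0.48905341 -0.33411027  0.17310903] [[193.26894573 213.34264122]] [[196.16253845 229.40465764]]
[(0.71, [193.8, 214.6])]
[(0.27, [225.5, 208.8])]
```

View pics/i.png

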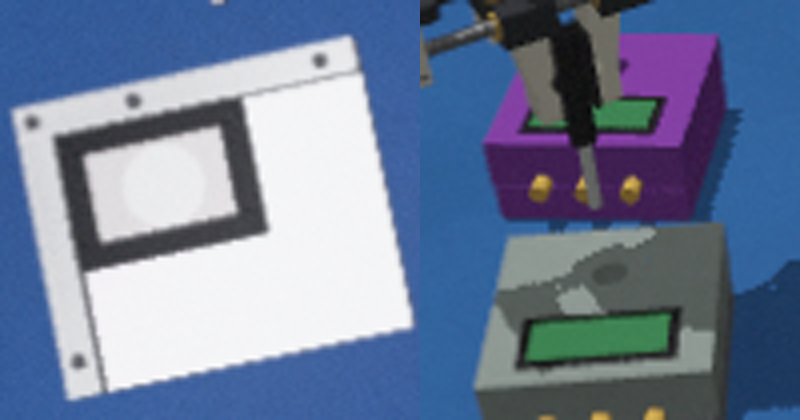

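The frame is flush on both bars. The stylus tip at about (194,214) projects right over the aperture, which is at about (197,230). I'll descend.

```bash
python3 -m crank '[0,0,0,0.8,1,20,0,0,0,0,0,0,20,0,0,0,0,0,0,8,0,0,0,0,0,0,6,0,0,0,0,0,0,5,0]';python3 -m crank '[0,0,0,0,0,3,0,0,0,0,0,0,2,0,0,0,0,0,0,0,0]'
```

```text
clock: 19.77
tool_pos: [0.4903, -0.3357, 0.1148]
orientation: [180.0, -0.0, 13.4]
force: [0.2, 0.1, -1.0]
opening: 0.0154
gripper_force: 29.9
clock: 20.15
tool_pos: [0.4899, -0.3358, 0.1096]
orientation: [180.0, -0.0, 13.4]
force: [-0.0, -0.7, -1.5]
opening: 0.0154
gripper_force: 29.9
```

```bash
for r in 1 2 3; do python3 -m crank '[0,0,0,0,0,1,0,0,0,0,0,0,1,0,0,0,0,0,0,0,0]'|grep -E "force|tool_pos";done
```

```text
tool_pos: [0.4899, -0.3357, 0.1075]
force: [-0.2, -0.1, -0.2]
gripper_force: 29.9
tool_pos: [0.49, -0.3358, 0.1057]
force: [-0.5, 0.4, 1.0]
gripper_force: 29.9
tool_pos: [0.49, -0.3358, 0.1036]
force: [-1.3, -0.7, 1.4]
gripper_force: 29.9
```

```bash
for r in 1 2; do python3 -m crank '[0,0,0,0,0,1,0,0,0,0,0,0,1,0,0,0,0,0,0,0,0]'|grep -E "force|tool_pos";done
```

```text
tool_pos: [0.49, -0.3358, 0.1016]
force: [0.0, -0.1, 3.4]
gripper_force: 29.9
tool_pos: [0.4901, -0.3359, 0.0999]
force: [-0.7, 0.7, 5.5]
gripper_force: 29.9
```

```bash
python3 -m crank '[0,0,0,0,0,1,0,0,0,0,0,0,0,0]'|grep -E "force|tool_pos"
```

```text
tool_pos: [0.4903, -0.3361, 0.0997]
force: [-1.2, 1.7, 10.9]
gripper_force: 30.0
```

```bash
python3 -m crank '[0,0,0,0,0,0.5,0,0,0,0,0,0,0,0,0,0,0,0,0,0,0,0,0,0,0,0,0,0]'; python3 - <<'E'
from h import *
im=eyes.snapshot('top');im2=eyes.snapshot('scene')
cv2.imwrite('pics/k.png',np.hstack([cv2.resize(im[155:260,170:275],None,fx=4,fy=4,interpolation=2),cv2.resize(im2[165:265,150:245],None,fx=4,fy=4.2,interpolation=2)]))
E
```

```text
clock: 22.78
tool_pos: [0.4904, -0.3361, 0.0996]
orientation: [179.9, -0.1, 13.4]
force: [-3.4, 1.7, 13.8]
opening: 0.0153
gripper_force: 30.0
```

View pics/k.png

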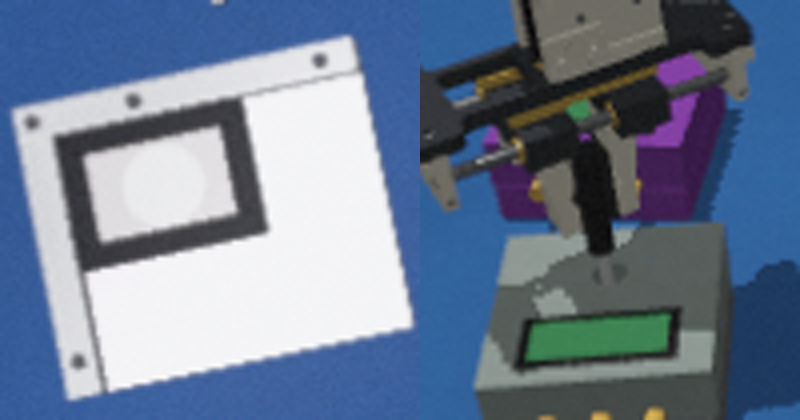

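The stylus goes into the grey meter's aperture at crop (606,272). The button is at its hard stop with about 14 N on it, and the frame is still flush. I'll hand in.

```bash
python3 -c "
from plant import ctrl
print(ctrl.close_job())"
```

```text
the job is handed in; nothing more can be done
None
```

I handed the job in at about 23 s: the frame looks flush in the fence corner, and the gripper is still holding the stylus through the grey meter's aperture, pressing the button to its stop with about 14 N; no verdict came back.

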